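Load the nut mill and hold its lid at the half-way stop

ROBOT

A 6-joint arm with a two-finger parallel gripper is mounted at the origin on the work surface. World frame = base frame: x ahead of the robot, y to its left, z up, the work surface at z = 0. Lengths are in m, angles in rad, forces in N, time in s.
With the tool pointing down it reaches from about 0.35 to 0.975 m from the base axis. Payload 4.9 kg.
Tool frame: the origin (TCP) lies midway between the tips of the shut fingers; the grasp point (between the pads) lies 19 mm behind it; z points along the fingers, y is the line along which they close (so a half turn about z gives the same grasp; the last joint's range is limited). The gripper opens to 85 mm and grips with 20 to 120 N. Pads are 22 mm wide; open, the fingers measure 114 mm over their backs; the gripper's body (76 mm by 85 mm) begins 54 mm behind the grasp point. The pads swing forward as they close: fully open they stand 13 mm farther back than shut.
Start: joints at [-1.342, 0.053, 1.613, -0, 1.476, -0.119], TCP at [0.213, -0.588, 0.231] pointing down, gripper open.
Joint ranges: [-3.01, 3.01], [-1.01, 2.22], [0.06, 2.58], [-1.02, 4.17], [0.09, 2.62], [-3.14, 3.14]. Speed limits (rad/s): [2.57, 2.57, 3.14, 3.14, 3.14, 3.14].

INTERFACE

Orientations are given as a unit quaternion [x, y, z, w].
In Python, from rig import read_state, get_image, finish_job gives the robot as it stands.
- The arm moves only by the tool play_rows, never from a script. Its argument "series" is a list of rows, each an object of numbers: "hand": the opening, from 0 (shut) to 1 (fully open); "dx", "dy", "dz": the shift along the tool's x, y, z normalised to -1 to 1, where 1 is 150 mm; "wx", "wy", "wz": the turn, a rotation vector about the tool's x, y, z normalised to -1 to 1, where 1 is 120 degrees. A call has exactly 10 rows; each row shifts and turns the commanded pose from where the row before left it, along the tool's axes as they then stand; what a row does not reach is not made up. A row lasts 1/8 s, in which the tool goes at most 62.5 mm and 10.7 degrees, less where a joint would pass 70% of its speed; a pose out of reach is approached as far as the arm can. A call with a number of a shift or a turn outside -1 to 1 is refused whole. A call with a gripper value outside its range is refused whole. The fingers move at their own pace and stop on an object; "force" is the grip in N (left out, the last holds). Time passes only in rows, so rows that do not move let the fingers close, or fill a call up. It gives the time, the measured TCP pose, the force, the opening and the grip force at its end, in the units of the state.
- read_state(): the state, without advancing time (a new reading comes with each control period).
- get_image(name): name is "scene" or "top" or "wrist"; returns a dict with "color" (480x640x3 uint8, red, green, blue), "fov_y" (degrees; the focal length in pixels is half the picture's height over the tangent of half this angle, whatever the lens; pixels are square), "cx", "cy" (the principal point, pixels), "view" (4x4, takes a point from world to camera coordinates); the wrist camera has in their place "mount" (4x4, takes a point from camera to tool coordinates, whose origin is the TCP and whose axes are the flange's). Camera axes: x right, y up, looking along -z (the intrinsics and any distortion apply to the point x, -y, -z); pixel columns grow to the right and rows downward; lengths in m; the calibration is good to about 2 mm. A picture is of the moment at which its call begins: read the wrist's pose just before it. There is no depth.
- finish_job(): hands the job in; it is judged then, once.
The state is a dict: "time": time; "joints": joint angles; "qvel": joint speeds; "joint_torque": joint torques, N m; "ee_pos": TCP position; "tcp_rot": TCP orientation; "force": force on the tool from outside, world axes, zero at the start; "moment": the same for the moment, N m; "finger_gap": finger opening in m; "gripper_force": force on a finger pad.
Only numpy, scipy, OpenCV 4.12 (cv2) and the standard library are available. Lean on these libraries where they do the work, as an engineer would, in place of code of your own. Each camera call takes 0.05 s, during which the arm holds its last target. There are 200 camera calls.

TASK

Get the bakery's nut mill ready for a pulse: first slide the tray with its ramekin along the counter, fully home into the bay under the mill, keeping the ramekin standing on it. Then set the bayonet lid down into the mill's collar and twist it clockwise (seen from above) half-way to the lock, until its bar handle points at the small round stud, never on into the lock click. The lid is sprung, so finish while still gripping it there, and leave the other things on the counter where they are.

Things in the scene. Friction and masses are not known exactly. Their poses are not given: they have to be found in the camera images.
- mill: White nut mill, fixed; 136 mm wide (its x), from y = 62 mm (the bay's face) to y = -147 mm (end of the motor housing, 120 mm high). Origin on the counter under the axis of the round collar; z up. A flat deck 85 mm high lies over the bay; on it stands the aluminium collar, 116 mm outside diameter, its top 117 mm above the counter.
- bay_mouth (a point): Middle of the bay's mouth, on the counter, in the mill's +y face, 62 mm from the mill's origin; axes as the mill. The bay has no floor (the tray slides on the counter), is 112 mm wide (x), 67 mm high, and runs from here 122 mm along -y to a solid back stop. Two flared guides, 22 mm high, reach 24 mm out from the mouth, 137 mm apart at their ends.
- collar_top (a point): Centre of the collar's top; axes as the mill. An inward flange, 7 mm thick (its underside 8 mm below the top), inner diameter 66 mm, is cut by two opposite gaps 19 mm wide, reaching to radius 43 mm, on the line 22.5 degrees counter-clockwise (from above) of the x axis. The lugs go down the gaps, then turn clockwise under the flange: 45 degrees to half-way, click from 60, lock at 90 (a square block on the rim marks it).
- socket (a point): Centre of the round floor inside the mill's collar, 96 mm above the counter, on which the lid's foot rests; 21 mm below the collar's top. Axes as the mill.
- stud: The small round steel stud, 8 mm thick, on the collar's rim, that marks half-way; its top is 126 mm above the counter. This frame's origin is the mill's (on the counter under the collar's axis); its x axis points from the axis to the stud, which stands 53 mm out along it, 22.5 degrees clockwise from the mill's x axis.
- carrier (a joint): Sprung ring in the collar's floor, pushed round by the lid's lugs: 0 at rest, grows as the lid turns clockwise (rad). The lid turns about 0.1 rad before the ring goes along; half-way reads about 0.69. It drives the lid back with 0.07 N m at 0, 0.16 N m at half-way: a released lid turns back. The lock click begins at about 0.95 and has happened at 1.15.
- lid_grip (a point): Centre of the bar handle on the black bayonet lid, 48 mm above the lid's foot. The bar is 74 mm long (the lid's x axis), 14 mm wide and stands from 33 to 63 mm above the foot, on a round cap of 90 mm diameter (23 to 33 mm above the foot). The lid starts standing on its foot on the counter; 0.11 to 0.22 kg.
- lid_foot (a point): Centre of the underside of the lid's plug, 48 mm straight below lid_grip; x along bar and lugs, z up. The plug is 60 mm in diameter; two opposite lugs at its foot, in line with the bar, reach 40 mm from the axis, 12 mm wide, 9 mm high. Either lug fits either gap. Seated, the foot is at socket and the cap 2 mm above the collar.
- tray_mid (a point): Centre of the underside of the small steel tray, 100 mm wide (its x), 120 mm long (its y), rim 14 mm high. Its black handle sticks out at its +y end; the opposite end goes into the bay first. Fully home it lies at the mill's origin, with the same axes as the mill. About 0.35 kg, with the ramekin about 0.5 kg.
- tray_grip (a point): Place to grip on the tray's handle, 115 mm from tray_mid along the tray's y, 24 mm above the counter. The handle is an upright bar 14 mm wide (the tray's x), 85 mm long (its y, from 60 to 145 mm), from 6 to 42 mm above the counter.
- ramekin_mid (a point): Centre (20 mm up) of the white ceramic ramekin that stands loose on the tray's floor: 68 mm diameter, 40 mm high.
- jar: Amber glass jar with steel cap, 64 mm diameter, 110 mm high; leave alone. Origin under its centre.
- mug: White mug, 74 mm diameter, 85 mm high; leave alone. Origin under its centre.
- tart: Tart, 84 mm diameter, 22 mm high; leave alone. Origin under its centre.
- plain_lid: Plain flat black jar lid, 80 mm diameter, 12 mm high, no bar; leave alone. Origin under its centre.
- spatula: Spatula lying flat; leave alone. Origin under its middle.
- spare_ramekin: Second, empty ramekin of the same kind, on the counter; leave alone. Origin under its centre.
- brush: Pastry brush lying flat; leave alone. Origin under its middle.
Not all that is in view belongs to the job. What is shaped like the part that bears tray_mid but red is not meant.

How it is judged:
On the way, in this order (a step that is already met when the one before it is completed fails the run):
1. the tray is fully home in the bay with the ramekin standing on it (y of tray_mid in the frame of mill between -0.01 and 0.007 m and x of tray_mid in the frame of mill between -0.01 and 0.01 m and height (world z) of tray_mid below 0.006 m and horizontal distance between ramekin_mid and tray_mid below 0.035 m and angle between ramekin_mid's own z axis and vertical below 0.15 rad), for 0.2 s.
2. the lid is down in the collar with its lugs through the gaps (horizontal distance between lid_foot and socket below 0.006 m and z of lid_foot in the frame of socket below 0.006 m and angle between lid_foot's own z axis and vertical below 0.12 rad), for 0.2 s.
At the end, for the whole second after the job is handed in: The lid is seated in the collar (within 6 mm), its bar within 0.2 rad of the stud's direction with the sprung ring carried along (0.4 to 0.95 rad) and still, held by the fingers (over 2 N); the tray is home within 7 mm with the ramekin standing on it (all of step 1 and all of step 2 and angle between the x axis of lid_foot and the x axis of stud, either way round below 0.2 rad and value of joint carrier between 0.4 and 0.95 rad and velocity of joint carrier between -0.3 and 0.3 rad/s and contact force between the fingers and lid above 2 N); the arm keeps its last pose, push and grip.
It fails at once if the lid was turned on into the lock click (value of joint carrier above 1.15 rad).
It fails at once if the ramekin tipped over (angle between ramekin_mid's own z axis and vertical above 0.6 rad).
It fails at once if another thing on the counter was moved more than 40 mm (distance of any of jar, mug, tart, plain_lid, spatula, spare_ramekin, brush from where it was at the start of the episode above 0.04 m).
It also fails if it takes over 64 s, if anything falls off the work surface, if the arm or the gripper's body presses on something with over 40 N, if the wrist force passes 120 N, or if a joint passes its speed limit or range.

## Working session

There is one attempt and no reset: what is moved stays moved. The work goes in short steps, Python scripts to look and compute and a tool call to move; the robot and the scene stay as the last step left them, time stands still between calls to the robot, and variables do not carry over. Pictures are saved under pics/ and viewed, at most 10 in all, crops included, and the job is handed in when it is done.

Besides the shell and the picture viewer there is one more tool, called after "Emit:" as name([rows], argument=value, ...), one row to a line, values as JSON. play_rows: Moves the arm, as the interface text tells. Its arguments: {"type":"object","properties":{"series":{"type":"array"},"force":{"type":"number"}},"required":["series"]}

```bash
ls; mkdir -p pics
python3 - <<'E'
from rig import *
import cv2,numpy as np
s=read_state();print({k:np.round(v,3).tolist() for k,v in s.items()})
for n in("scene","top","wrist"):
    im=get_image(n);cv2.imwrite(f"pics/{n}0.png",im["color"][...,::-1])
    print(n,{k:(np.round(v,4).tolist()) for k,v in im.items() if k!="color"})
E
```

```text
pics
{'time': 0.0, 'joints': [-1.342, 0.053, 1.614, 0.0, 1.476, -0.119], 'qvel': [0.001, -0.0, 0.001, -0.001, 0.0, -0.001], 'joint_torque': [0.0, -39.368, -37.018, -0.0, 0.007, 0.0], 'ee_pos': [0.213, -0.587, 0.23], 'tcp_rot': [0.985, 0.173, -0.0, -0.001], 'force': [-0.176, -0.331, -0.945], 'moment': [-0.009, -0.0, -0.054], 'gripper_force': 0.0, 'finger_gap': 0.085}
scene {'fov_y': 54.565, 'cx': 321.4638, 'cy': 239.1289, 'view': [[-0.2681, 0.9634, 0.0075, 0.1012], [-0.7026, -0.2008, 0.6827, 0.3176], [0.6592, 0.1778, 0.7307, -1.8217], [0.0, 0.0, 0.0, 1.0]]}
top {'fov_y': 55.6498, 'cx': 314.2704, 'cy': 233.933, 'view': [[0.015, -0.9999, -0.0021, 0.0394], [0.9849, 0.0144, 0.1723, -0.5087], [-0.1723, -0.0046, 0.985, -1.0364], [0.0, 0.0, 0.0, 1.0]]}
wrist {'fov_y': 70.4637, 'cx': 321.1957, 'cy': 237.7322, 'mount': [[0.0007, 0.9565, 0.2918, 0.0742], [1.0, -0.0005, -0.0009, 0.0], [-0.0007, 0.2918, -0.9565, -0.1433], [0.0, 0.0, 0.0, 1.0]]}
```

View pics/scene0.png

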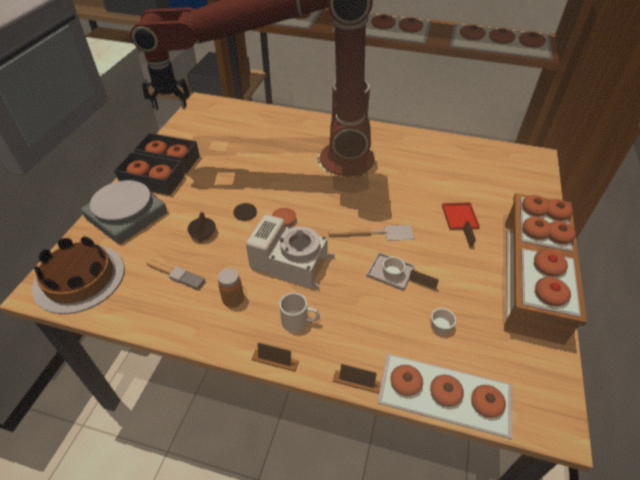

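View pics/top0.png

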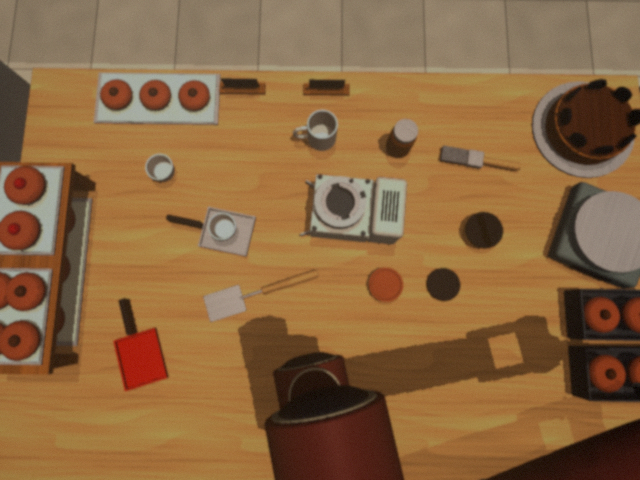

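Top view: the steel tray with ramekin is at (228,231) with its handle to (185,222). The red look-alike at (140,358) is not meant. The mill collar is at (339,202), with the bay facing left. There are two black discs: (484,229), which shows a bar in the scene view at (202,225) and so should be the bayonet lid, and the flat one at (443,284), which is the plain lid. I'll confirm with a crop.

```bash
cat > h.py <<'E'
from rig import *
import cv2,numpy as np
from scipy.spatial.transform import Rotation as R
def cam(im,s=None):
    f=240/np.tan(np.radians(im["fov_y"]/2))
    if "view" in im: C=np.linalg.inv(np.array(im["view"]))
    else:
        T=np.eye(4);T[:3,:3]=R.from_quat(s["tcp_rot"]).as_matrix();T[:3,3]=s["ee_pos"];C=T@np.array(im["mount"])
    return f,im["cx"],im["cy"],C
def cast(c,u,v,z):
    f,cx,cy,C=c;d=C[:3,:3]@np.array([(u-cx)/f,-(v-cy)/f,-1]);o=C[:3,3];return o+d*(z-o[2])/d[2]
def proj(c,p):
    f,cx,cy,C=c;q=np.linalg.inv(C)@np.append(p,1);return cx+f*q[0]/-q[2],cy-f*q[1]/-q[2]
E
python3 - <<'E'
import cv2,numpy as np
t=cv2.imread("pics/top0.png");s=cv2.imread("pics/scene0.png")
r=lambda a,x,y,w,h:cv2.convertScaleAbs(cv2.resize(a[y:y+h,x:x+w],(400,300),interpolation=3),alpha=1.4)
a=np.hstack([r(t,160,185,120,90),r(t,295,157,120,90)]);b=np.hstack([r(t,420,195,120,90),r(s,170,180,120,90)])
cv2.imwrite("pics/crop1.png",np.vstack([a,b]))
E
```

```text
(no output)
```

View pics/crop1.png

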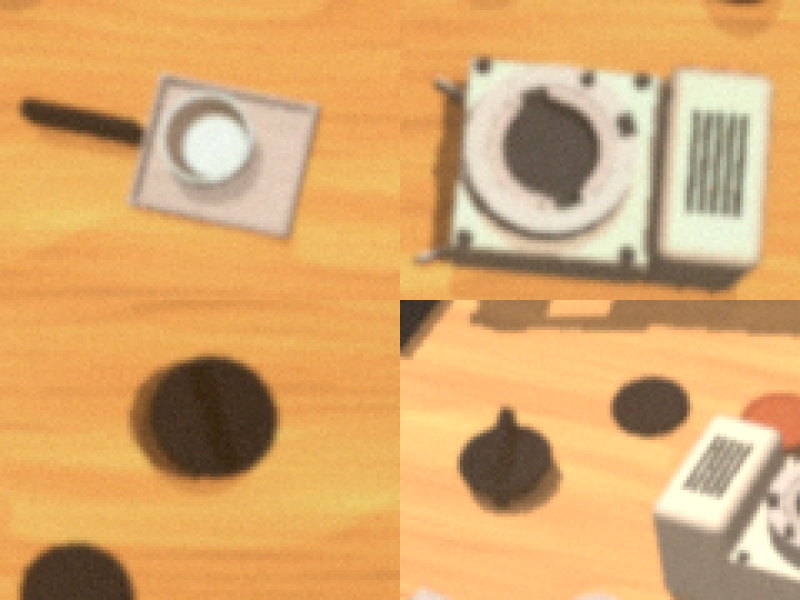

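The crop confirms it. The lower-left disc (484,229) has a bar across it, and the scene view shows it standing up from a cap, so it is the bayonet lid. The disc at (443,284) is flat, so it is the plain lid.

Run:
```python
from h import *
im=get_image("top");c=cam(im);s=get_image("scene");cs=cam(s)
P=lambda x,y,ox,oy,z:cast(c,x/3.3333+ox,y/3.3333+oy,z)
t=np.array([P(x,y,160,185,.014) for x,y in((163,75),(319,104),(291,239),(131,206))]);m=t.mean(0)
print("tray",t.round(4),m, [np.linalg.norm(t[i]-t[(i+1)%4]).round(3) for i in range(4)])
h=[P(x,y,160,185,.042) for x,y in((22,105),(143,132))];print("handle",h)
d=np.array([P(x,y,295,157,.085) for x,y in((75,58),(255,72),(245,265),(55,250))]);print("deck",d.round(4),[np.linalg.norm(d[i]-d[(i+1)%4]).round(3) for i in range(4)])
print("collar",P(150,150,295,157,.117),"gaps",P(143,92,295,157,.117),P(168,205,295,157,.117),"hole",P(152,148,295,157,.11))
print("stud?",P(187,78,295,157,.126),"sq",P(226,124,295,157,.126))
# lid cap
g=im["color"].astype(int).sum(2);mk=(g<190).astype(np.uint8)
n,l,st,ce=cv2.connectedComponentsWithStats(mk)
for i in range(1,n):
    if 600<st[i,4]<4000 and 400<ce[i,0]<520: print(ce[i],st[i],cast(c,*ce[i],.033))
print("bar",P(205,372,420,195-90,.063),P(225,450,420,195-90,.063))
print("scene bar",[cast(cs,170+x/3.333,180+y/3.333,.063) for x,y in((507,107-0),(0,0))][:0])
print("others mug",cast(c,323,130,.08),"jar",cast(c,404,130,.11),"spareR",cast(c,160,168,.04),"plain",cast(c,443,284,.01),"tart",cast(c,385,285,.02),"brush",cast(c,462,156,.01),"spatula",cast(c,260,290,0))
```

```text
tray [[0.5758 0.3083 0.014 ]
 [0.5555 0.1919 0.014 ]
 [0.455  0.2085 0.014 ]
 [0.4775 0.3263 0.014 ]] [0.51594655 0.25872785 0.014     ] [np.float64(0.118), np.float64(0.102), np.float64(0.12), np.float64(0.1)]
handle [array([0.54572215, 0.4017918 , 0.042     ]), array([0.5272054 , 0.31353317, 0.042     ])]
deck [[ 0.6424  0.0413  0.085 ]
 [ 0.634  -0.0849  0.085 ]
 [ 0.4968 -0.0772  0.085 ]
 [ 0.5053  0.0531  0.085 ]] [np.float64(0.126), np.float64(0.137), np.float64(0.131), np.float64(0.138)]
collar [ 0.56881406 -0.01001689  0.117     ] gaps [ 0.60910319 -0.00506861  0.117     ] [ 0.531221   -0.02223646  0.117     ] hole [ 0.5719688  -0.01173033  0.11      ]
stud? [ 0.61665551 -0.03414088  0.126     ] sq [ 0.58516468 -0.06022712  0.126     ]
[481.84450172 230.20189003] [ 461  212   42   36 1164] [ 0.52499577 -0.35556539  0.033     ]
[442.77738095 284.08690476] [427 269  33  32 840] [ 0.39455694 -0.25740269  0.033     ]
bar [ 0.55181743 -0.3452478   0.063     ] [ 0.49631935 -0.35650799  0.063     ]
scene bar []
others mug [0.75446847 0.02962785 0.08      ] jar [ 0.74450256 -0.15802606  0.11      ] spareR [0.66722811 0.42726129 0.04      ] plain [ 0.39632672 -0.26434432  0.01      ] tart [ 0.39122565 -0.1233624   0.02      ] brush [ 0.71938292 -0.32320476  0.01      ] spatula [0.37593791 0.17655447 0.        ]
```

Yaw estimates are about -4.3° for the mill, -10.5° for the tray and 11.5° for the lid's bar. Next I move the wrist camera over the lid.

Emit:
play_rows([
  {"hand":1,"dx":0.247,"dy":-0.079,"dz":-0.08},
  {"hand":1,"dx":0.247,"dy":-0.079,"dz":-0.08},
  {"hand":1,"dx":0.247,"dy":-0.079,"dz":-0.08},
  {"hand":1,"dx":0.247,"dy":-0.079,"dz":-0.08},
  {"hand":1,"dx":0.247,"dy":-0.079,"dz":-0.08},
  {"hand":1,"dx":0.247,"dy":-0.079,"dz":-0.08},
  {"hand":1,"dx":0.247,"dy":-0.079,"dz":-0.08},
  {"hand":1,"dx":0.247,"dy":-0.079,"dz":-0.08},
  {"hand":1,"dx":0.247,"dy":-0.079,"dz":-0.08},
  {"hand":1,"dx":0.247,"dy":-0.079,"dz":-0.08},
])

```text
$.series[0]: bad value
```

Emit:
play_rows([
  {"hand":1.0,"dx":0.247,"dy":-0.079,"dz":-0.08,"wx":0,"wy":0,"wz":0},
  {"hand":1.0,"dx":0.247,"dy":-0.079,"dz":-0.08,"wx":0,"wy":0,"wz":0},
  {"hand":1.0,"dx":0.247,"dy":-0.079,"dz":-0.08,"wx":0,"wy":0,"wz":0},
  {"hand":1.0,"dx":0.247,"dy":-0.079,"dz":-0.08,"wx":0,"wy":0,"wz":0},
  {"hand":1.0,"dx":0.247,"dy":-0.079,"dz":-0.08,"wx":0,"wy":0,"wz":0},
  {"hand":1.0,"dx":0.247,"dy":-0.079,"dz":-0.08,"wx":0,"wy":0,"wz":0},
  {"hand":1.0,"dx":0.247,"dy":-0.079,"dz":-0.08,"wx":0,"wy":0,"wz":0},
  {"hand":1.0,"dx":0.247,"dy":-0.079,"dz":-0.08,"wx":0,"wy":0,"wz":0},
  {"hand":1.0,"dx":0.247,"dy":-0.079,"dz":-0.08,"wx":0,"wy":0,"wz":0},
  {"hand":1.0,"dx":0.247,"dy":-0.079,"dz":-0.08,"wx":0,"wy":0,"wz":0},
])

```text
time: 1.5
ee_pos: [0.5218, -0.349, 0.3516]
tcp_rot: [0.985, 0.173, -0.0, -0.0]
force: [0.0, -0.4, 0.2]
finger_gap: 0.0854
gripper_force: 0.0
```

Run:
```python
from h import *
s=read_state();im=get_image("wrist");cv2.imwrite("pics/w1.png",im["color"][...,::-1]);np.savez("w1.npz",p=s["ee_pos"],q=s["tcp_rot"])
print(s["time"],s["ee_pos"],s["tcp_rot"],s["joints"])
```

```text
1.5 [ 0.521821   -0.34898047  0.35157948] [ 9.84922887e-01  1.72993944e-01 -3.47747138e-05 -1.36351010e-05] [-7.07918736e-01  1.62171645e-02  1.45284493e+00 -3.65350673e-05
  1.67259583e+00  5.15136603e-01]
```

Emit:
play_rows([
  {"hand":1.0,"dx":0.13,"dy":-0.285,"dz":0,"wx":0,"wy":0,"wz":0},
  {"hand":1.0,"dx":0.13,"dy":-0.285,"dz":0,"wx":0,"wy":0,"wz":0},
  {"hand":1.0,"dx":0.13,"dy":-0.285,"dz":0,"wx":0,"wy":0,"wz":0},
  {"hand":1.0,"dx":0.13,"dy":-0.285,"dz":0,"wx":0,"wy":0,"wz":0},
  {"hand":1.0,"dx":0.13,"dy":-0.285,"dz":0,"wx":0,"wy":0,"wz":0},
  {"hand":1.0,"dx":0.13,"dy":-0.285,"dz":0,"wx":0,"wy":0,"wz":0},
  {"hand":1.0,"dx":0.13,"dy":-0.285,"dz":0,"wx":0,"wy":0,"wz":0},
  {"hand":1.0,"dx":0.13,"dy":-0.285,"dz":0,"wx":0,"wy":0,"wz":0},
  {"hand":1.0,"dx":0.13,"dy":-0.285,"dz":0,"wx":0,"wy":0,"wz":0},
  {"hand":1.0,"dx":0.13,"dy":-0.285,"dz":0,"wx":0,"wy":0,"wz":0},
])

```text
time: 2.8
ee_pos: [0.5584, 0.1199, 0.3512]
tcp_rot: [0.985, 0.173, 0.0, 0.0]
force: [0.6, -0.8, -0.0]
finger_gap: 0.0853
gripper_force: 0.0
```

Run:
```python
from h import *
s=read_state();im=get_image("wrist");cv2.imwrite("pics/w2.png",im["color"][...,::-1]);np.savez("w2.npz",p=s["ee_pos"],q=s["tcp_rot"])
print(s["time"],s["ee_pos"],s["tcp_rot"])
a=cv2.imread("pics/w1.png");b=im["color"][...,::-1]
c=cam(im,s);
for p in((.569,-.011,.117),(.516,.259,.014)):print(proj(c,np.array(p)))
cv2.imwrite("pics/w2v.png",cv2.convertScaleAbs(b,alpha=1.4))
```

```text
2.8 [0.558405   0.11987875 0.35116206] [9.84920865e-01 1.73005450e-01 2.10383038e-05 5.11751472e-05]
(np.float64(430.39427316681065), np.float64(232.54704801428653))
(np.float64(217.803560000863), np.float64(183.43268312838563))
```

View pics/w2v.png

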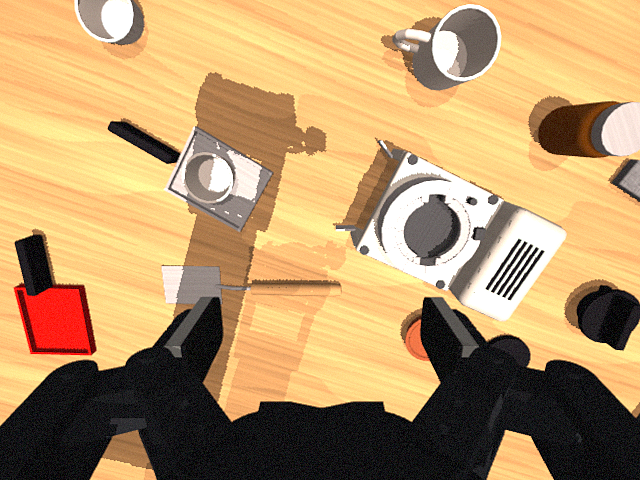

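The wrist view shows the tray near (218,180) with its handle from (112,125) to (178,158), the collar at (432,227), the stud at (471,201) and the square block at (480,234). I'll enlarge the tray and the mill for corner readings.

Run:
```python
import cv2,numpy as np
b=cv2.imread("pics/w2.png");a=cv2.imread("pics/w1.png")
r=lambda x,y,w,h,a=b:cv2.resize(a[y:y+h,x:x+w],(400,400),interpolation=2)
c=np.hstack([r(100,90,180,180),r(340,135,180,180)])
for k in range(0,800,50):cv2.line(c,(k,0),(k,6),(255,0,255),1)
for k in range(0,400,50):cv2.line(c,(0,k),(6,k),(255,0,255),1);cv2.line(c,(400,k),(406,k),(255,0,255),1)
cv2.imwrite("pics/c2.png",c)
```

```text
(no output)
```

View pics/c2.png

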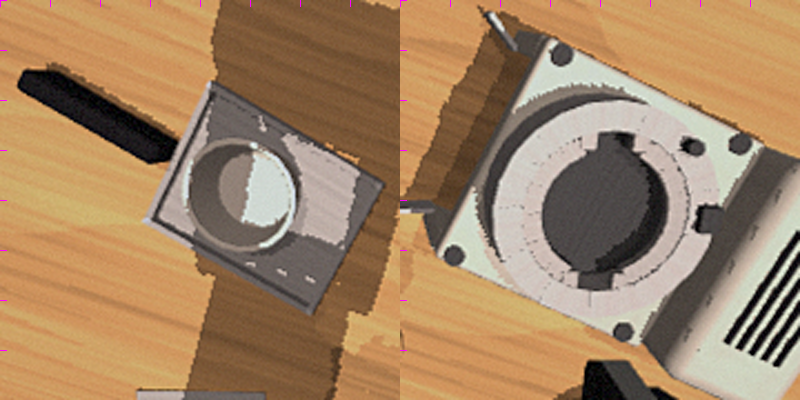

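View pics/w1.png

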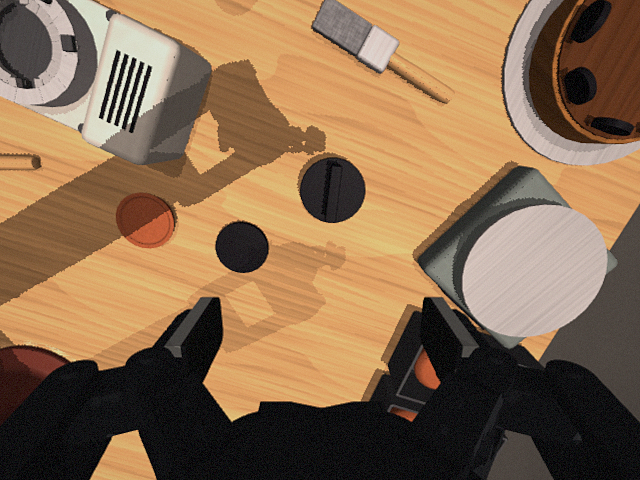

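The crop gives the tray rim corners, collar edges, stud at (694,146) and gaps at (614,140) and (597,280). In w1 the lid's cap is at about (333,190), with its bar from (335,163) to (330,219).

Run:
```python
from h import *
im=get_image("wrist");L=lambda n:(lambda d:cam(im,{"tcp_rot":d["q"],"ee_pos":d["p"]}))(np.load(n))
c=L("w2.npz");A=lambda v:np.degrees(np.arctan2(v[1],v[0]))
P=lambda x,y,z,ox=100,oy=90:cast(c,ox+x*.45,oy+y*.45,z)
M=lambda x,y,z:P(x-400,y,z,340,135)
t=np.array([P(*q,.014) for q in((209,82),(385,184),(315,314),(146,220))]);m=t.mean(0)
print("tray",m,"yaws",A(t[0]-t[1])-90,A(t[3]-t[2])-90,A(t[0]-t[3]),A(t[1]-t[2]),[np.linalg.norm(t[i]-t[(i+1)%4]).round(3) for i in range(4)])
h0,h1=P(22,78,.042),P(165,152,.042);print("handle",h0,h1,A(h0-h1)-90)
o=[M(493,205,.117),M(722,205,.117),M(605,99,.117),M(605,316,.117)];print("collar",(o[0]+o[1])/2,(o[2]+o[3])/2,np.mean(o,0))
g=[M(614,138,.117),M(597,280,.117)];print("gaps",(g[0]+g[1])/2,A(g[0]-g[1])-22.5)
st=M(694,146,.126);C=np.mean(o,0)
for cc in(C,(g[0]+g[1])/2):print("stud",np.linalg.norm((st-cc)[:2]),A(st-cc)+22.5)
d=np.array([M(*q,.085) for q in((548,38),(765,142),(645,345),(437,250))]);print("deck",d.round(3),A(d[0]-d[1])-90,A(d[3]-d[2])-90,A(d[0]-d[3]))
c1=L("w1.npz");I=cv2.imread("pics/w1.png")
k=(I.max(2)<70).astype(np.uint8);k=cv2.morphologyEx(k,5-2,np.ones((3,3),np.uint8))if 0 else k
n,l,s,ce=cv2.connectedComponentsWithStats(k);i=l[200,318];ct=max(cv2.findContours((l==i).astype(np.uint8),0,1)[0],key=cv2.contourArea)
e=cv2.fitEllipse(cv2.convexHull(ct));print("ell",e,s[i]);print("lid cap",cast(c1,*e[0],.033))
b=[cast(c1,335,163,.063),cast(c1,330,219,.063)];print("bar",b,(b[0]+b[1])/2,A(b[0]-b[1]),np.linalg.norm(b[0]-b[1]))
cv2.imwrite("pics/lid.png",cv2.convertScaleAbs(cv2.resize(I[145:235,288:378],(540,540),interpolation=2),alpha=2))
```

```text
tray [0.51963764 0.25818555 0.014     ] yaws -10.42582572439045 -11.092608202823584 -10.535263180421454 -10.41180460199041 [np.float64(0.12), np.float64(0.098), np.float64(0.121), np.float64(0.097)]
handle [0.54728877 0.39945914 0.042     ] [0.534673   0.31390118 0.042     ] -8.387990265590958
collar [ 0.57592945 -0.011504    0.117     ] [ 0.57196276 -0.01195307  0.117     ] [ 0.5739461  -0.01172853  0.117     ]
gaps [ 0.57259377 -0.01180099  0.117     ] -3.6725422403183074
stud 0.05077490247280571 -4.642070549769738
stud 0.051949723646968295 -3.8905201066505093
deck [[ 0.643  0.044  0.085]
 [ 0.633 -0.09   0.085]
 [ 0.501 -0.083  0.085]
 [ 0.514  0.055  0.085]] -4.256738697664616 -5.441397443397506 -5.0232800745595245
ell ((332.0911865234375, 189.5968780517578), (64.18568420410156, 64.99339294433594), 2.421431064605713) [ 300  157   65   66 3293]
lid cap [ 0.52871565 -0.36268012  0.033     ]
bar [array([ 0.56512489, -0.35192999,  0.063     ]), array([ 0.4957942 , -0.37106851,  0.063     ])] [ 0.53045954 -0.36149925  0.063     ] 15.43200046153122 0.0719237548475798
```

View pics/lid.png

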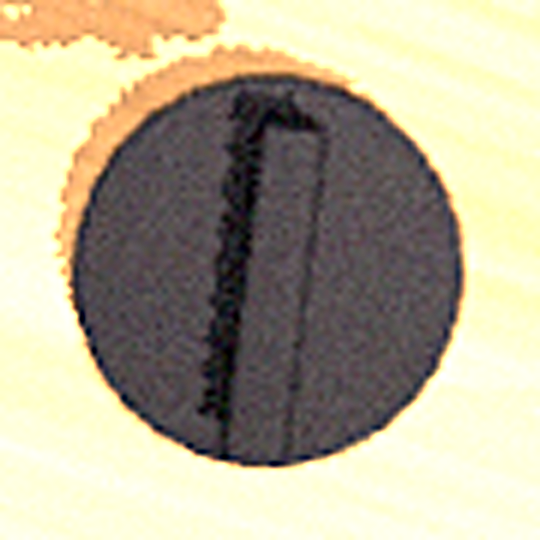

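Adopted poses:
- Mill: (0.573, -0.012), yaw -4.4°
- Tray: (0.5195, 0.258), yaw -10.5°
- Lid: (0.528, -0.363), bar at 14.4°

Next I go to the tray handle.

Emit:
play_rows([
  {"hand":1.0,"dx":0,"dy":0,"dz":0.2,"wx":0,"wy":0,"wz":-0.0828},
  {"hand":1.0,"dx":0,"dy":0,"dz":0.2,"wx":0,"wy":0,"wz":-0.0828},
  {"hand":1.0,"dx":0,"dy":0,"dz":0.2,"wx":0,"wy":0,"wz":-0.0828},
  {"hand":1.0,"dx":0,"dy":0,"dz":0.2,"wx":0,"wy":0,"wz":-0.0828},
  {"hand":1.0,"dx":0,"dy":0,"dz":0.2,"wx":0,"wy":0,"wz":-0.0828},
  {"hand":1.0,"dx":0,"dy":0,"dz":0.2,"wx":0,"wy":0,"wz":-0.0828},
  {"hand":1.0,"dx":0.3,"dy":-0.1045,"dz":0,"wx":0,"wy":0,"wz":0},
  {"hand":1.0,"dx":0.3,"dy":-0.1045,"dz":0,"wx":0,"wy":0,"wz":0},
  {"hand":0.6,"dx":0.3,"dy":-0.1045,"dz":0,"wx":0,"wy":0,"wz":0},
  {"hand":0.6,"dx":0.3,"dy":-0.1045,"dz":0,"wx":0,"wy":0,"wz":0},
])

```text
time: 4.15
ee_pos: [0.5295, 0.3074, 0.1713]
tcp_rot: [0.769, 0.639, -0.0, 0.0]
force: [0.1, 0.5, -0.2]
finger_gap: 0.0522
gripper_force: 0.0
```

```bash
cat >> h.py <<'E'
def go(x,y,z,ang=None):
    "shift left in tool axes (units) and turn wz (units) from the measured pose"
    s=read_state();Rm=R.from_quat(s["tcp_rot"]).as_matrix();a=np.degrees(np.arctan2(Rm[1,0],Rm[0,0]))
    d=Rm.T@(np.array([x,y,z])-s["ee_pos"])/.15
    if ang is not None:
        r=np.radians(ang);F=np.array([[np.cos(r),np.sin(r),0],[np.sin(r),-np.cos(r),0],[0,0,-1]]);d2=F.T@(np.array([x,y,z])-s["ee_pos"])/.15
        print("in final axes",d2.round(3),"wz",round((a-ang)/120,4))
    print("t",s["time"],"pos",np.round(s["ee_pos"],4),"ang",a.round(2),"tool z",Rm[:,2].round(3),"j6",round(s["joints"][5],2),"d",d.round(3),"F",np.round(s["force"],1),"gap",s["finger_gap"],"gf",s["gripper_force"])
E
python3 -c "
from h import *
go(.542,.376,.012,79.5)
im=get_image('wrist');cv2.imwrite('pics/w3.png',im['color'][...,::-1])"
```

```text
in final axes [ 0.465 -0.002  1.062] wz -0.0
t 4.15 pos [0.5295 0.3074 0.1713] ang 79.5 tool z [ 0. -0. -1.] j6 0.59 d [ 0.465 -0.002  1.062] F [ 0.1  0.5 -0.2] gap 0.05223611060829849 gf 0.0
```

View pics/w3.png

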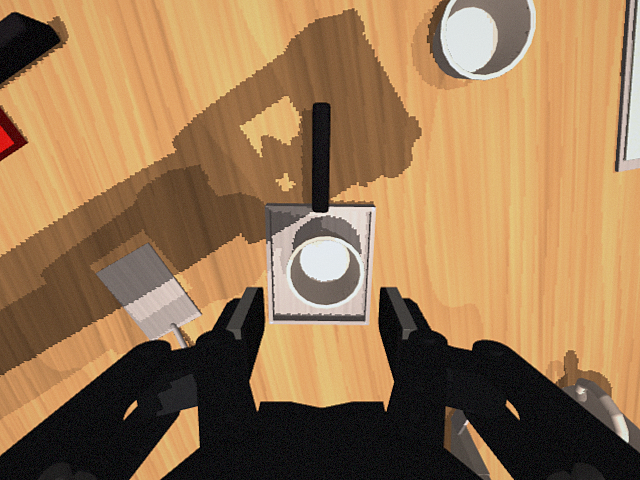

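The handle bar runs straight along column 321, centred between the fingers. Next I descend and grip it.

Emit:
play_rows([
  {"hand":0.6,"dx":0.2325,"dy":0,"dz":0.1,"wx":0,"wy":0,"wz":0},
  {"hand":0.6,"dx":0.2325,"dy":0,"dz":0.1,"wx":0,"wy":0,"wz":0},
  {"hand":0.6,"dx":0,"dy":0,"dz":0.25,"wx":0,"wy":0,"wz":0},
  {"hand":0.6,"dx":0,"dy":0,"dz":0.25,"wx":0,"wy":0,"wz":0},
  {"hand":0.6,"dx":0,"dy":0,"dz":0.25,"wx":0,"wy":0,"wz":0},
  {"hand":0.6,"dx":0,"dy":0,"dz":0.11,"wx":0,"wy":0,"wz":0},
  {"hand":0,"dx":0,"dy":0,"dz":0,"wx":0,"wy":0,"wz":0},
  {"hand":0,"dx":0,"dy":0,"dz":0,"wx":0,"wy":0,"wz":0},
  {"hand":0,"dx":0,"dy":0,"dz":0,"wx":0,"wy":0,"wz":0},
  {"hand":0,"dx":0,"dy":0,"dz":0,"wx":0,"wy":0,"wz":0},
], force=40)

```text
time: 5.45
ee_pos: [0.5434, 0.3761, 0.0144]
tcp_rot: [0.769, 0.64, 0.001, 0.0]
force: [-0.1, -0.1, 4.1]
finger_gap: 0.0131
gripper_force: 39.8
```

Run:
```python
from h import *
# approach: tray_mid 215 mm out from the mill on its y axis, yaw -4.4
m=np.array([.573,-.012]);a=np.radians(-4.4);yx=np.array([-np.sin(a),np.cos(a)])
for r in(.215,.12+.0):pass
g=m+yx*(.215+.120);print(g);go(*g,.012,85.6)
```

```text
[0.59870087 0.32201267]
in final axes [-0.331  0.395  0.016] wz -0.0505
t 5.45 pos [0.5434 0.3761 0.0144] ang 79.54 tool z [ 0.003  0.001 -1.   ] j6 0.68 d [-0.288  0.428  0.017] F [-0.1 -0.1  4.1] gap 0.01311197555599332 gf 39.767736196517944
```

Emit:
play_rows([
  {"hand":0,"dx":0,"dy":0,"dz":0,"wx":0,"wy":0,"wz":-0.0126},
  {"hand":0,"dx":0,"dy":0,"dz":0,"wx":0,"wy":0,"wz":-0.0126},
  {"hand":0,"dx":0,"dy":0,"dz":0,"wx":0,"wy":0,"wz":-0.0126},
  {"hand":0,"dx":0,"dy":0.02,"dz":0,"wx":0,"wy":0,"wz":-0.0126},
  {"hand":0,"dx":-0.02,"dy":0.055,"dz":0,"wx":0,"wy":0,"wz":0},
  {"hand":0,"dx":-0.05,"dy":0.07,"dz":0,"wx":0,"wy":0,"wz":0},
  {"hand":0,"dx":-0.065,"dy":0.08,"dz":0,"wx":0,"wy":0,"wz":0},
  {"hand":0,"dx":-0.07,"dy":0.08,"dz":0,"wx":0,"wy":0,"wz":0},
  {"hand":0,"dx":-0.07,"dy":0.06,"dz":0,"wx":0,"wy":0,"wz":0},
  {"hand":0,"dx":-0.056,"dy":0.03,"dz":0,"wx":0,"wy":0,"wz":0},
])

```text
time: 6.7
ee_pos: [0.5986, 0.3234, 0.0145]
tcp_rot: [0.734, 0.679, 0.002, -0.001]
force: [-2.0, 6.5, 5.6]
finger_gap: 0.0134
gripper_force: 40.7
```

Run:
```python
from h import *
go(.5987,.322,.0145,85.6)
go(.573+.0767*.145,-.012+.997*.145,.0145,85.6)
s=read_state();w=get_image("wrist");t=get_image("top");c=cam(w,s)
cv2.imwrite("pics/w4.png",np.hstack([cv2.resize(w["color"],(400,300)),cv2.resize(t["color"][150:300,160:360],(400,300))])[...,::-1])
```

```text
in final axes [-0.009  0.001 -0.   ] wz -0.0001
t 6.7 pos [0.5986 0.3234 0.0145] ang 85.58 tool z [ 0.002  0.005 -1.   ] j6 0.46 d [-0.009  0.001 -0.   ] F [-2.   6.5  5.6] gap 0.013439139961725837 gf 40.73418438434601
in final axes [-1.276e+00  1.000e-03 -0.000e+00] wz -0.0001
t 6.7 pos [0.5986 0.3234 0.0145] ang 85.58 tool z [ 0.002  0.005 -1.   ] j6 0.46 d [-1.276  0.002 -0.006] F [-2.   6.5  5.6] gap 0.013439139961725837 gf 40.73418438434601
```

View pics/w4.png

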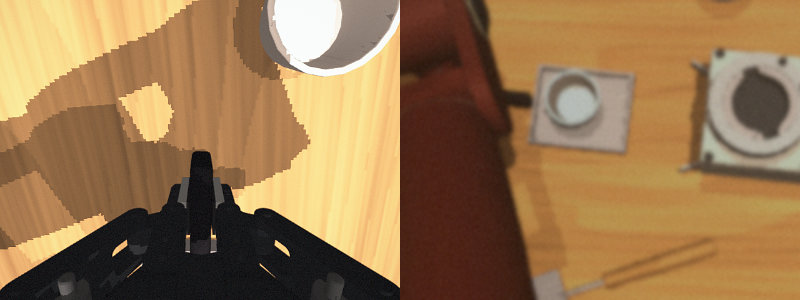

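Emit:
play_rows([
  {"hand":0,"dx":-0.03,"dy":0,"dz":0,"wx":0,"wy":0,"wz":0},
  {"hand":0,"dx":-0.07,"dy":0,"dz":0,"wx":0,"wy":0,"wz":0},
  {"hand":0,"dx":-0.1,"dy":0,"dz":0,"wx":0,"wy":0,"wz":0},
  {"hand":0,"dx":-0.12,"dy":0,"dz":0,"wx":0,"wy":0,"wz":0},
  {"hand":0,"dx":-0.13,"dy":0,"dz":0,"wx":0,"wy":0,"wz":0},
  {"hand":0,"dx":-0.13,"dy":0,"dz":0,"wx":0,"wy":0,"wz":0},
  {"hand":0,"dx":-0.13,"dy":0,"dz":0,"wx":0,"wy":0,"wz":0},
  {"hand":0,"dx":-0.12,"dy":0,"dz":0,"wx":0,"wy":0,"wz":0},
  {"hand":0,"dx":-0.09,"dy":0,"dz":0,"wx":0,"wy":0,"wz":0},
  {"hand":0,"dx":-0.06,"dy":0,"dz":0,"wx":0,"wy":0,"wz":0},
])

```text
time: 8.05
ee_pos: [0.5879, 0.176, 0.0145]
tcp_rot: [0.734, 0.679, 0.003, 0.0]
force: [0.1, 6.3, 5.0]
finger_gap: 0.0137
gripper_force: 39.8
```

Run:
```python
from h import *
go(.573+.0767*.12,-.012+.997*.12,.0145,85.6)
```

```text
in final axes [-0.458 -0.003  0.   ] wz 0.0
t 8.05 pos [0.5879 0.176  0.0145] ang 85.6 tool z [ 0.004  0.004 -1.   ] j6 0.24 d [-0.458 -0.003 -0.002] F [0.1 6.3 5. ] gap 0.013741231591406741 gf 39.8275351524353
```

Emit:
play_rows([
  {"hand":0,"dx":-0.06,"dy":0,"dz":0,"wx":0,"wy":0,"wz":0},
  {"hand":0,"dx":-0.06,"dy":0,"dz":0,"wx":0,"wy":0,"wz":0},
  {"hand":0,"dx":-0.06,"dy":0,"dz":0,"wx":0,"wy":0,"wz":0},
  {"hand":0,"dx":-0.05,"dy":0,"dz":0,"wx":0,"wy":0,"wz":0},
  {"hand":0,"dx":-0.05,"dy":0,"dz":0,"wx":0,"wy":0,"wz":0},
  {"hand":0,"dx":-0.04,"dy":0,"dz":0,"wx":0,"wy":0,"wz":0},
  {"hand":0,"dx":-0.04,"dy":0,"dz":0,"wx":0,"wy":0,"wz":0},
  {"hand":0,"dx":-0.03,"dy":0,"dz":0,"wx":0,"wy":0,"wz":0},
  {"hand":0,"dx":-0.02,"dy":0,"dz":0,"wx":0,"wy":0,"wz":0},
  {"hand":0,"dx":-0.02,"dy":0,"dz":0,"wx":0,"wy":0,"wz":0},
])

```text
time: 9.3
ee_pos: [0.583, 0.1122, 0.0145]
tcp_rot: [0.734, 0.68, 0.003, 0.0]
force: [1.6, 6.2, 6.6]
finger_gap: 0.0128
gripper_force: 39.9
```

Run:
```python
from h import *
go(.573+.0767*.12,-.012+.997*.12,.0145,85.6)
```

```text
in final axes [-0.031 -0.003 -0.   ] wz 0.0002
t 9.3 pos [0.583  0.1122 0.0145] ang 85.63 tool z [ 0.004  0.003 -1.   ] j6 0.14 d [-0.031 -0.003 -0.   ] F [1.6 6.2 6.6] gap 0.012830940351666854 gf 39.8819625377655
```

Force is still only sliding friction, so I keep creeping toward the stop.

Emit:
play_rows([
  {"hand":0,"dx":-0.015,"dy":0,"dz":0,"wx":0,"wy":0,"wz":0},
  {"hand":0,"dx":-0.015,"dy":0,"dz":0,"wx":0,"wy":0,"wz":0},
  {"hand":0,"dx":-0.01,"dy":0,"dz":0,"wx":0,"wy":0,"wz":0},
  {"hand":0,"dx":-0.007,"dy":0,"dz":0,"wx":0,"wy":0,"wz":0},
  {"hand":0,"dx":0,"dy":0,"dz":0,"wx":0,"wy":0,"wz":0},
  {"hand":0,"dx":0,"dy":0,"dz":0,"wx":0,"wy":0,"wz":0},
  {"hand":0,"dx":0,"dy":0,"dz":0,"wx":0,"wy":0,"wz":0},
  {"hand":0,"dx":0,"dy":0,"dz":0,"wx":0,"wy":0,"wz":0},
  {"hand":0,"dx":0,"dy":0,"dz":0,"wx":0,"wy":0,"wz":0},
  {"hand":0,"dx":0,"dy":0,"dz":0,"wx":0,"wy":0,"wz":0},
])

```text
time: 10.55
ee_pos: [0.5826, 0.1061, 0.0145]
tcp_rot: [0.734, 0.68, 0.003, -0.0]
force: [1.0, 9.7, 5.5]
finger_gap: 0.0133
gripper_force: 40.0
```

Run:
```python
from h import *
go(.573+.0767*.12,-.012+.997*.12,.0145,85.6)
```

```text
in final axes [ 0.01  -0.003 -0.   ] wz 0.0002
t 10.55 pos [0.5826 0.1061 0.0145] ang 85.63 tool z [ 0.005  0.005 -1.   ] j6 0.13 d [ 0.01  -0.003 -0.   ] F [1.  9.7 5.5] gap 0.013334247068255896 gf 39.95423197746277
```

Emit:
play_rows([
  {"hand":0,"dx":-0.01,"dy":0,"dz":0,"wx":0,"wy":0,"wz":0},
  {"hand":0,"dx":-0.01,"dy":0,"dz":0,"wx":0,"wy":0,"wz":0},
  {"hand":0,"dx":-0.01,"dy":0,"dz":0,"wx":0,"wy":0,"wz":0},
  {"hand":0,"dx":0,"dy":0,"dz":0,"wx":0,"wy":0,"wz":0},
  {"hand":0,"dx":0,"dy":0,"dz":0,"wx":0,"wy":0,"wz":0},
  {"hand":0,"dx":0,"dy":0,"dz":0,"wx":0,"wy":0,"wz":0},
  {"hand":0,"dx":0,"dy":0,"dz":0,"wx":0,"wy":0,"wz":0},
  {"hand":0,"dx":0,"dy":0,"dz":0,"wx":0,"wy":0,"wz":0},
  {"hand":0,"dx":0,"dy":0,"dz":0,"wx":0,"wy":0,"wz":0},
  {"hand":0,"dx":0,"dy":0,"dz":0,"wx":0,"wy":0,"wz":0},
])

```text
time: 11.8
ee_pos: [0.5832, 0.1057, 0.015]
tcp_rot: [0.734, 0.679, 0.007, -0.002]
force: [5.6, 25.3, 3.2]
finger_gap: 0.0131
gripper_force: 40.3
```

Run:
```python
from h import *
go(.573+.0767*.12,-.012+.997*.12,.0145,85.6)
```

```text
in final axes [ 0.012 -0.008  0.003] wz -0.0007
t 11.8 pos [0.5832 0.1057 0.015 ] ang 85.52 tool z [ 0.008  0.013 -1.   ] j6 0.12 d [ 0.012 -0.008  0.003] F [ 5.6 25.3  3.2] gap 0.013095382998591813 gf 40.28426706790924
```

The force rose to 25 N with no movement, so the tray is on the back stop. I relax, release and rise.

Emit:
play_rows([
  {"hand":0,"dx":0.02,"dy":0,"dz":0,"wx":0,"wy":0,"wz":0},
  {"hand":0,"dx":0,"dy":0,"dz":0,"wx":0,"wy":0,"wz":0},
  {"hand":0.6,"dx":0,"dy":0,"dz":0,"wx":0,"wy":0,"wz":0},
  {"hand":0.6,"dx":0,"dy":0,"dz":0,"wx":0,"wy":0,"wz":0},
  {"hand":0.6,"dx":0,"dy":0,"dz":0,"wx":0,"wy":0,"wz":0},
  {"hand":0.6,"dx":0,"dy":0,"dz":-0.1,"wx":0,"wy":0,"wz":0},
  {"hand":0.6,"dx":0.05,"dy":0,"dz":-0.3,"wx":0,"wy":0,"wz":0},
  {"hand":0.6,"dx":0.05,"dy":0,"dz":-0.4,"wx":0,"wy":0,"wz":0},
  {"hand":0.6,"dx":0,"dy":0,"dz":-0.4,"wx":0,"wy":0,"wz":0},
  {"hand":0.6,"dx":0,"dy":0,"dz":-0.4,"wx":0,"wy":0,"wz":0},
])

```text
time: 13.05
ee_pos: [0.5815, 0.1168, 0.2556]
tcp_rot: [0.734, 0.679, 0.001, 0.001]
force: [0.5, -0.2, 0.4]
finger_gap: 0.0512
gripper_force: 0.0
```

Run:
```python
from h import *
go(.528,-.363,.2,14.4)
```

```text
in final axes [-1.141  3.009  0.37 ] wz 0.5933
t 13.05 pos [0.5815 0.1168 0.2556] ang 85.59 tool z [ 0.002 -0.    -1.   ] j6 0.15 d [-3.216 -0.11   0.37 ] F [ 0.5 -0.2  0.4] gap 0.05121186539211563 gf 0.0
```

Emit:
play_rows([
  {"hand":0.6,"dx":0,"dy":0,"dz":0,"wx":0,"wy":0,"wz":0.08476},
  {"hand":0.6,"dx":0,"dy":0,"dz":0,"wx":0,"wy":0,"wz":0.08476},
  {"hand":0.6,"dx":0,"dy":0,"dz":0,"wx":0,"wy":0,"wz":0.08476},
  {"hand":0.6,"dx":0,"dy":0,"dz":0,"wx":0,"wy":0,"wz":0.08476},
  {"hand":0.6,"dx":0,"dy":0,"dz":0,"wx":0,"wy":0,"wz":0.08476},
  {"hand":0.6,"dx":0,"dy":0,"dz":0,"wx":0,"wy":0,"wz":0.08476},
  {"hand":0.6,"dx":0,"dy":0,"dz":0,"wx":0,"wy":0,"wz":0.08476},
  {"hand":0.6,"dx":-0.13,"dy":0.34,"dz":0,"wx":0,"wy":0,"wz":0},
  {"hand":0.6,"dx":-0.13,"dy":0.34,"dz":0,"wx":0,"wy":0,"wz":0},
  {"hand":0.6,"dx":-0.13,"dy":0.34,"dz":0,"wx":0,"wy":0,"wz":0},
])

```text
time: 14.3
ee_pos: [0.5627, -0.0474, 0.2536]
tcp_rot: [0.992, 0.125, 0.001, 0.0]
force: [1.0, 0.0, 0.2]
finger_gap: 0.0509
gripper_force: 0.0
```

Emit:
play_rows([
  {"hand":0.6,"dx":-0.125,"dy":0.332,"dz":0.05,"wx":0,"wy":0,"wz":0},
  {"hand":0.6,"dx":-0.125,"dy":0.332,"dz":0.05,"wx":0,"wy":0,"wz":0},
  {"hand":0.6,"dx":-0.125,"dy":0.332,"dz":0.05,"wx":0,"wy":0,"wz":0},
  {"hand":0.6,"dx":-0.125,"dy":0.332,"dz":0.05,"wx":0,"wy":0,"wz":0},
  {"hand":0.6,"dx":-0.125,"dy":0.332,"dz":0.05,"wx":0,"wy":0,"wz":0},
  {"hand":0.6,"dx":-0.125,"dy":0.332,"dz":0.1,"wx":0,"wy":0,"wz":0},
  {"hand":0.6,"dx":0,"dy":0,"dz":0,"wx":0,"wy":0,"wz":0},
  {"hand":0.6,"dx":0,"dy":0,"dz":0,"wx":0,"wy":0,"wz":0},
  {"hand":0.6,"dx":0,"dy":0,"dz":0,"wx":0,"wy":0,"wz":0},
  {"hand":0.6,"dx":0,"dy":0,"dz":0,"wx":0,"wy":0,"wz":0},
])

```text
time: 15.55
ee_pos: [0.5289, -0.3623, 0.2006]
tcp_rot: [0.992, 0.126, 0.0, 0.0]
force: [0.1, -0.0, -0.6]
finger_gap: 0.0508
gripper_force: 0.0
```

Run:
```python
from h import *
s=read_state();im=get_image("wrist");go(.528,-.363,.038,14.4)
c=cam(im,s);I=im["color"];print("pred lid px",proj(c,np.array([.528,-.363,.063])))
k=(I.max(2)<70).astype(np.uint8);u,v=map(int,proj(c,np.array([.528,-.363,.063])))
n,l,st,ce=cv2.connectedComponentsWithStats(k);i=l[v,u+40] or l[v,u-40];print(st[i])
ct=max(cv2.findContours((l==i).astype(np.uint8),0,1)[0],key=cv2.contourArea);e=cv2.fitEllipse(cv2.convexHull(ct));print(e,"cap",cast(c,*e[0],.033))
x0,y0=max(u-90,0),max(v-90,0);print(x0,y0)
cv2.imwrite("pics/lid2.png",cv2.resize(cv2.convertScaleAbs(I[y0:y0+180,x0:x0+180],alpha=2.2),(580,580),interpolation=2)[...,::-1])
```

```text
in final axes [-0.007  0.003  1.083] wz 0.0006
t 15.6 pos [ 0.5289 -0.3624  0.2005] ang 14.48 tool z [ 0.001 -0.    -1.   ] j6 0.6 d [-0.007  0.002  1.083] F [ 0.1 -0.6  0.6] gap 0.051643223277040164 gf 0.0
pred lid px (np.float64(321.2640701013774), np.float64(226.17751590287122))
[ 275  170   94   97 6857]
((321.2947998046875, 217.14134216308594), (92.94390869140625, 94.56036376953125), 173.09156799316406) cap [ 0.52875289 -0.36288841  0.033     ]
231 136
```

View pics/lid2.png

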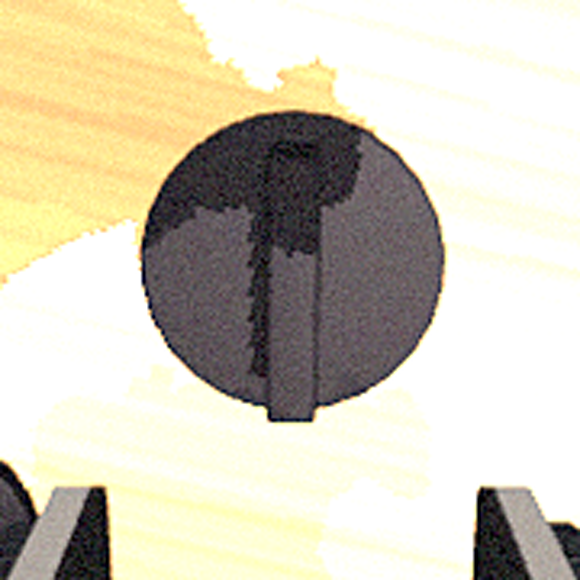

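The bar is centred on column 321.5 and parallel to the pads. I descend and grip.

Emit:
play_rows([
  {"hand":0.5,"dx":0,"dy":0.002,"dz":0.24,"wx":0,"wy":0,"wz":0},
  {"hand":0.5,"dx":0,"dy":0,"dz":0.24,"wx":0,"wy":0,"wz":0},
  {"hand":0.5,"dx":0,"dy":0,"dz":0.24,"wx":0,"wy":0,"wz":0},
  {"hand":0.4,"dx":0,"dy":0,"dz":0.2,"wx":0,"wy":0,"wz":0},
  {"hand":0.4,"dx":0,"dy":0,"dz":0.15,"wx":0,"wy":0,"wz":0},
  {"hand":0.4,"dx":0,"dy":0,"dz":0,"wx":0,"wy":0,"wz":0},
  {"hand":0,"dx":0,"dy":0,"dz":0,"wx":0,"wy":0,"wz":0},
  {"hand":0,"dx":0,"dy":0,"dz":0,"wx":0,"wy":0,"wz":0},
  {"hand":0,"dx":0,"dy":0,"dz":0,"wx":0,"wy":0,"wz":0},
  {"hand":0,"dx":0,"dy":0,"dz":0,"wx":0,"wy":0,"wz":0},
], force=70)

```text
time: 16.85
ee_pos: [0.5293, -0.3641, 0.0408]
tcp_rot: [0.992, 0.125, 0.001, 0.001]
force: [-0.3, 1.5, 4.6]
finger_gap: 0.0123
gripper_force: 70.5
```

Run:
```python
from h import *
go(.5735,-.013,.2,18.1)
```

```text
in final axes [ 1.008 -2.133 -1.061] wz -0.0309
t 16.85 pos [ 0.5293 -0.3641  0.0408] ang 14.39 tool z [ 0.002 -0.001 -1.   ] j6 0.6 d [ 0.869 -2.192 -1.064] F [-0.3  1.5  4.6] gap 0.012253471513687289 gf 70.4636299610138
```

Emit:
play_rows([
  {"hand":0,"dx":0,"dy":0,"dz":-0.2,"wx":0,"wy":0,"wz":0},
  {"hand":0,"dx":0,"dy":0,"dz":-0.3,"wx":0,"wy":0,"wz":0},
  {"hand":0,"dx":0,"dy":0,"dz":-0.3,"wx":0,"wy":0,"wz":-0.0155},
  {"hand":0,"dx":0,"dy":0,"dz":-0.3,"wx":0,"wy":0,"wz":-0.0155},
  {"hand":0,"dx":0.08,"dy":-0.17,"dz":0,"wx":0,"wy":0,"wz":0},
  {"hand":0,"dx":0.12,"dy":-0.255,"dz":0,"wx":0,"wy":0,"wz":0},
  {"hand":0,"dx":0.12,"dy":-0.255,"dz":0,"wx":0,"wy":0,"wz":0},
  {"hand":0,"dx":0.12,"dy":-0.255,"dz":0,"wx":0,"wy":0,"wz":0},
  {"hand":0,"dx":0.12,"dy":-0.255,"dz":0,"wx":0,"wy":0,"wz":0},
  {"hand":0,"dx":0.12,"dy":-0.255,"dz":0,"wx":0,"wy":0,"wz":0},
])

```text
time: 18.1
ee_pos: [0.5566, -0.1231, 0.2017]
tcp_rot: [0.988, 0.158, -0.002, -0.001]
force: [0.6, -0.8, -1.7]
finger_gap: 0.0128
gripper_force: 69.5
```

Run:
```python
from h import *
go(.5735,-.013,.2,18.1)
s=read_state();im=get_image("wrist");c=cam(im,s);cv2.imwrite("pics/w5.png",im["color"][...,::-1])
np.savez("w5.npz",p=s["ee_pos"],q=s["tcp_rot"])
for p in((.5735,-.013,.117),(.5735+.053*np.cos(np.radians(-26.9)),-.013+.053*np.sin(np.radians(-26.9)),.126)):print(proj(c,np.array(p)))
```

```text
in final axes [ 0.335 -0.663  0.011] wz 0.0002
t 18.1 pos [ 0.5566 -0.1231  0.2017] ang 18.12 tool z [-0.004  0.002 -1.   ] j6 0.91 d [ 0.335 -0.663  0.012] F [ 0.6 -0.8 -1.7] gap 0.01281029324911148 gf 69.50491189956665
(np.float64(171.03939435078843), np.float64(171.25930639472938))
(np.float64(218.71487646229627), np.float64(110.08259156865417))
```

Run:
```python
from h import *
im=get_image("wrist");I=cv2.imread("pics/w5.png");d=np.load("w5.npz");c=cam(im,{"tcp_rot":d["q"],"ee_pos":d["p"]})
g=I.max(2)
for T in(60,90,120):
    n,l,st,ce=cv2.connectedComponentsWithStats((g<T).astype(np.uint8))
    for i in range(1,n):
        x,y,w,h,a=st[i]
        if a>40 and 40<ce[i,0]<300 and 60<ce[i,1]<290: print(T,st[i],ce[i].round(1),cast(c,*ce[i],.126).round(4))
np.set_printoptions(linewidth=400)
print(I.max(2)[96:128:2,200:244:2])
for v in (171,):print(g[v,60:290:3])
print(g[60:290:3,171])
```

```text
60 [  39   87   58   34 1061] [ 66.6 101.5] [0.597  0.0509 0.126 ]
60 [214 108  13  13  65] [221.5 114.2] [ 0.619  -0.0391  0.126 ]
60 [ 124  110   52  119 1684] [145.9 158. ] [5.789e-01 1.000e-04 1.260e-01]
60 [174 119  38  38 124] [193.6 136.4] [ 0.601  -0.0257  0.126 ]
60 [155 139  43  41 217] [181.1 165. ] [ 0.5815 -0.0217  0.126 ]
60 [238 165  18  22 130] [247.3 175. ] [ 0.5885 -0.0631  0.126 ]
60 [209 173   9  31  49] [214.  187.3] [ 0.5741 -0.0447  0.126 ]
60 [182 175  16  26  90] [190.4 187. ] [ 0.5696 -0.0302  0.126 ]
60 [192 197  17  20  94] [199.7 206.6] [ 0.5589 -0.0386  0.126 ]
60 [ 92 210  12  13  65] [ 96.4 217.4] [0.5303 0.0249 0.126 ]
90 [  39   87   58   34 1081] [ 66.8 101.4] [0.5971 0.0509 0.126 ]
90 [ 119  105  100  124 6809] [167.9 161.6] [ 0.581  -0.0135  0.126 ]
90 [210 107  17  14 185] [218.  113.7] [ 0.6186 -0.037   0.126 ]
90 [238 162  20  25 404] [246.9 175.3] [ 0.5882 -0.0629  0.126 ]
90 [248 192  13  26  58] [254.1 203.7] [ 0.5719 -0.072   0.126 ]
90 [ 91 210  14  14 101] [ 96.5 217.1] [0.5306 0.0249 0.126 ]
120 [  39   87   59   34 1113] [ 67.  101.4] [
[... 1798 characters left out ...]
51 154 160 158 170 166 167 167 164 168 167 170 166 172 170 172 170 174 156 100]]
[250 250 250 249 251 250 250 248 236 249 249 252 169 160 130 150 152 144 146 150  82  89  41  53  46  57  58  59  57  60  59  64  59  59  62  62  62  63  60  62  51  64  58  58  59  59  61  61  61  60  63  65  56 157 146 154 152 151 169 159  59  60  59  59  57  82  94 100 145 191 187 189 192 194 196 192 200]
[253 251 255 187 189 189 190 165 166 165 165 167 168 163 162 127 125  43  38  67  65  60  65  68  61  66  55  62  60  62  64  62  60  62  61  65  61  63  60  56 107 106 107 109 106 106 103 106 103 105 111 106  46  44  39  36 112 110 103 254 249 249 249 249 249 249 185 184 181 173 188 176 162 153 165 168 166]
```

```bash
cat > fit.py <<'E'
from h import *
from scipy.optimize import least_squares
im=get_image("wrist");I=cv2.imread("pics/w5.png");d=np.load("w5.npz");c=cam(im,{"tcp_rot":d["q"],"ee_pos":d["p"]})
G=cv2.GaussianBlur(cv2.cvtColor(I,cv2.COLOR_BGR2GRAY).astype(np.float32),(0,0),.7)
def edges(C,r0,z,lo,hi,skip):
    out=[]
    for t in np.radians(np.arange(0,360,3)):
        rs=np.arange(lo,hi,.0004);px=np.array([proj(c,np.array([C[0]+r*np.cos(t),C[1]+r*np.sin(t),z])) for r in rs],np.float32)
        if px.min()<2 or px[:,0].max()>300 or px[:,1].max()>280 or skip(np.degrees(t)):continue
        p=cv2.remap(G,px[:,0].reshape(1,-1),px[:,1].reshape(1,-1),1)[0];g=np.abs(np.gradient(p));k=g.argmax()
        if g[k]>4: out.append([C[0]+rs[k]*np.cos(t),C[1]+rs[k]*np.sin(t)])
    return np.array(out)
C0=np.array([.5725,-.0125])
gap=lambda t:min(abs((t-18+90)%180-90),999)<24
for nm,r,z,sk in(("outer",.058,.117,lambda t:False),("inner",.033,.116,gap)):
    E=edges(C0,r,z,r-.007,r+.007,sk)
    for free in(0,1):
        f=least_squares(lambda q:np.hypot(E[:,0]-q[0],E[:,1]-q[1])-(q[2] if free else r),[*C0,r],loss="soft_l1",f_scale=.0007)
        res=np.abs(f.fun);print(nm,len(E),f.x.round(4),"med res mm",np.median(res)*1e3)
s=cast(c,216.5,113,.126);print("stud",s)
E
python3 fit.py
```

```text
outer 119 [ 0.5718 -0.0119  0.058 ] med res mm 1.0149504571226875
outer 119 [ 0.5722 -0.0127  0.0593] med res mm 1.1871531407534262
inner 90 [ 0.5716 -0.0112  0.033 ] med res mm 0.19430818671083497
inner 90 [ 0.5716 -0.0111  0.0332] med res mm 0.13254118707671514
stud [ 0.61872569 -0.03607882  0.126     ]
```

```bash
cat > gap.py <<'E'
from fit import *
C=np.array([.5716,-.0112])
for r in(.037,.039,.041):
    a=np.arange(-30,330,.5);px=np.array([proj(c,np.array([C[0]+r*np.cos(t),C[1]+r*np.sin(t),.116])) for t in np.radians(a)],np.float32)
    p=cv2.remap(G,px[:,0].reshape(1,-1),px[:,1].reshape(1,-1),1)[0]
    g=np.gradient(p)
    print(r,"strong edges",[(x,int(v)) for x,v in zip(a,g) if abs(v)>12])
E
python3 gap.py | grep strong; python3 -c "
from h import *
go(.5716,-.0112,.2,17.9)"
```

```text
0.037 strong edges [(np.float64(2.0), -12), (np.float64(2.5), -16), (np.float64(3.0), -16), (np.float64(3.5), -13), (np.float64(32.5), 16), (np.float64(33.0), 13), (np.float64(151.5), 19), (np.float64(152.0), 18), (np.float64(152.5), 13), (np.float64(181.0), -12), (np.float64(181.5), -22), (np.float64(182.0), -33), (np.float64(182.5), -27), (np.float64(183.0), -18), (np.float64(210.5), 16), (np.float64(211.0), 25), (np.float64(211.5), 32), (np.float64(212.0), 27), (np.float64(212.5), 21), (np.float64(213.0), 13), (np.float64(216.5), -14), (np.float64(217.0), -16), (np.float64(217.5), -14)]
0.039 strong edges [(np.float64(3.0), -18), (np.float64(3.5), -22), (np.float64(4.0), -22), (np.float64(4.5), -15), (np.float64(31.5), 15), (np.float64(32.0), 13), (np.float64(58.0), 12), (np.float64(76.5), -17), (np.float64(77.0), -24), (np.float64(77.5), -18), (np.float64(150.0), 13), (np.float64(150.5), 15), (np.float64(151.0), 17), (np.float64(151.5), 17), (np.float64(152.0), 12), (np.float64(182.0), -21), (np.float64(182.5), -30), (np.float64(183.0), -30), (np.float64(183.5), -30), (np.float64
[... 485 characters left out ...]
.float64(94.0), -17), (np.float64(94.5), -14), (np.float64(151.5), 13), (np.float64(152.0), 22), (np.float64(152.5), 25), (np.float64(153.0), 18), (np.float64(182.5), -13), (np.float64(183.0), -23), (np.float64(183.5), -32), (np.float64(184.0), -35), (np.float64(184.5), -20), (np.float64(209.0), 14), (np.float64(209.5), 22), (np.float64(210.0), 27), (np.float64(210.5), 30), (np.float64(211.0), 20), (np.float64(221.0), -12), (np.float64(221.5), -14), (np.float64(222.0), -13)]
in final axes [ 0.325 -0.688  0.015] wz 0.0027
t 18.3 pos [ 0.557  -0.1243  0.2023] ang 18.23 tool z [-0.003  0.001 -1.   ] j6 0.9 d [ 0.329 -0.686  0.015] F [-0.2 -0.2 -1.5] gap 0.012536084297956766 gf 69.57478165626526
```

Emit:
play_rows([
  {"hand":0,"dx":0.081,"dy":-0.172,"dz":0,"wx":0,"wy":0,"wz":0.0015},
  {"hand":0,"dx":0.081,"dy":-0.172,"dz":0,"wx":0,"wy":0,"wz":0.0015},
  {"hand":0,"dx":0.081,"dy":-0.172,"dz":0,"wx":0,"wy":0,"wz":0.0015},
  {"hand":0,"dx":0.081,"dy":-0.172,"dz":0,"wx":0,"wy":0,"wz":0.0015},
  {"hand":0,"dx":0,"dy":0,"dz":0.05,"wx":0,"wy":0,"wz":0},
  {"hand":0,"dx":0,"dy":0,"dz":0.05,"wx":0,"wy":0,"wz":0},
  {"hand":0,"dx":0,"dy":0,"dz":0,"wx":0,"wy":0,"wz":0},
  {"hand":0,"dx":0,"dy":0,"dz":0,"wx":0,"wy":0,"wz":0},
  {"hand":0,"dx":0,"dy":0,"dz":0,"wx":0,"wy":0,"wz":0},
  {"hand":0,"dx":0,"dy":0,"dz":0,"wx":0,"wy":0,"wz":0},
])

```text
time: 19.55
ee_pos: [0.5728, -0.0128, 0.1897]
tcp_rot: [0.989, 0.151, 0.0, 0.0]
force: [0.3, -0.5, -2.1]
finger_gap: 0.0126
gripper_force: 69.6
```

Run:
```python
from h import *
go(.5716,-.0112,.163,17.4)
P=[]
for i in range(4):
    P.append(read_state()["ee_pos"]);s=get_image("wrist")
print(np.array(P).round(4));go(.5716,-.0112,.163,17.4)
# stud again from here
s=read_state();im=get_image("wrist");cv2.imwrite("pics/w6.png",im["color"][...,::-1]);c=cam(im,s)
for a in(-27.4,-72.4):
    p=np.array([.5716+.053*np.cos(np.radians(a)),-.0112+.053*np.sin(np.radians(a)),.126]);u,v=proj(c,p);g=im["color"].max(2)
    x,y=int(u)-25,int(v)-25;n,l,st,ce=cv2.connectedComponentsWithStats((g[y:y+50,x:x+50]<80).astype(np.uint8));print(u,v,[(st[i],ce[i].round(1)+[x,y]) for i in range(1,n) if st[i,4]>40])
```

```text
in final axes [-0.005 -0.013  0.178] wz -0.0001
t 19.55 pos [ 0.5728 -0.0128  0.1897] ang 17.38 tool z [ 0.001 -0.    -1.   ] j6 1.12 d [-0.005 -0.013  0.178] F [ 0.3 -0.5 -2.1] gap 0.012598805927675765 gf 69.554682970047
[[ 0.5728 -0.0128  0.1897]
 [ 0.5728 -0.0128  0.1896]
 [ 0.5728 -0.0127  0.1896]
 [ 0.5727 -0.0127  0.1895]]
in final axes [-0.004 -0.012  0.176] wz -0.0
t 19.75 pos [ 0.5727 -0.0127  0.1894] ang 17.39 tool z [ 0. -0. -1.] j6 1.12 d [-0.004 -0.012  0.176] F [-1.  -0.7 -2. ] gap 0.012748344785211509 gf 69.5551872253418
378.83151232286195 197.43177957439545 [(array([19, 18, 11, 15, 60], dtype=int32), array([376.1, 197.2])), (array([  0,  38,  21,  12, 151], dtype=int32), array([360.4, 217.2]))]
400.157292415087 254.85393227319742 [(array([   0,    0,   36,   50, 1338], dtype=int32), array([389.1, 257.6]))]
```

Emit:
play_rows([
  {"hand":0,"dx":-0.004,"dy":-0.013,"dz":0.03,"wx":0,"wy":0,"wz":0},
  {"hand":0,"dx":0,"dy":0,"dz":0.04,"wx":0,"wy":0,"wz":0},
  {"hand":0,"dx":0,"dy":0,"dz":0.04,"wx":0,"wy":0,"wz":0},
  {"hand":0,"dx":0,"dy":0,"dz":0.04,"wx":0,"wy":0,"wz":0},
  {"hand":0,"dx":0,"dy":0,"dz":0.03,"wx":0,"wy":0,"wz":0},
  {"hand":0,"dx":0,"dy":0,"dz":0.02,"wx":0,"wy":0,"wz":0},
  {"hand":0,"dx":0,"dy":0,"dz":0.02,"wx":0,"wy":0,"wz":0},
  {"hand":0,"dx":0,"dy":0,"dz":0.015,"wx":0,"wy":0,"wz":0},
  {"hand":0,"dx":0,"dy":0,"dz":0,"wx":0,"wy":0,"wz":0},
  {"hand":0,"dx":0,"dy":0,"dz":0,"wx":0,"wy":0,"wz":0},
])

```text
time: 21.05
ee_pos: [0.5716, -0.011, 0.1542]
tcp_rot: [0.989, 0.151, 0.0, 0.0]
force: [-0.3, -0.1, -2.2]
finger_gap: 0.0126
gripper_force: 69.6
```

Run:
```python
from h import *
go(.5716,-.0108,.1368,17.4);print(read_state()["moment"])
```

```text
in final axes [ 0.    -0.001  0.116] wz -0.0001
t 21.05 pos [ 0.5716 -0.011   0.1542] ang 17.39 tool z [ 0.  0. -1.] j6 1.12 d [ 0.    -0.001  0.116] F [-0.3 -0.1 -2.2] gap 0.012614154074181604 gf 69.6034026145935
[-0.01024577  0.02567482  0.01690002]
```

No contact with the lugs 4 mm inside the collar, so I go on down to the floor.

Emit:
play_rows([
  {"hand":0,"dx":0,"dy":0,"dz":0.02,"wx":0,"wy":0,"wz":0},
  {"hand":0,"dx":0,"dy":0,"dz":0.02,"wx":0,"wy":0,"wz":0},
  {"hand":0,"dx":0,"dy":0,"dz":0.02,"wx":0,"wy":0,"wz":0},
  {"hand":0,"dx":0,"dy":0,"dz":0.02,"wx":0,"wy":0,"wz":0},
  {"hand":0,"dx":0,"dy":0,"dz":0.015,"wx":0,"wy":0,"wz":0},
  {"hand":0,"dx":0,"dy":0,"dz":0.01,"wx":0,"wy":0,"wz":0},
  {"hand":0,"dx":0,"dy":0,"dz":0.008,"wx":0,"wy":0,"wz":0},
  {"hand":0,"dx":0,"dy":0,"dz":0.005,"wx":0,"wy":0,"wz":0},
  {"hand":0,"dx":0,"dy":0,"dz":0,"wx":0,"wy":0,"wz":0},
  {"hand":0,"dx":0,"dy":0,"dz":0,"wx":0,"wy":0,"wz":0},
])

```text
time: 22.3
ee_pos: [0.5717, -0.011, 0.1369]
tcp_rot: [0.988, 0.151, 0.0, 0.0]
force: [-2.4, 0.5, 2.0]
finger_gap: 0.0127
gripper_force: 70.0
```

Run:
```python
from h import *
go(.5716,-.0108,.1368,17.4);print(read_state()["moment"])
```

```text
in final axes [-0.    -0.001  0.001] wz -0.0
t 22.3 pos [ 0.5717 -0.011   0.1369] ang 17.4 tool z [ 0. -0. -1.] j6 1.12 d [-0.    -0.001  0.001] F [-2.4  0.5  2. ] gap 0.012733941363039514 gf 70.01847267150879
[ 0.04155774  0.33175722 -0.05044555]
```

Seated, with the foot at about 0.096. Now I twist clockwise, first about 24°, with a slight -x relief.

Emit:
play_rows([
  {"hand":0,"dx":-0.005,"dy":0,"dz":0,"wx":0,"wy":0,"wz":0},
  {"hand":0,"dx":0,"dy":0,"dz":0,"wx":0,"wy":0,"wz":0.025},
  {"hand":0,"dx":0,"dy":0,"dz":0,"wx":0,"wy":0,"wz":0.025},
  {"hand":0,"dx":0,"dy":0,"dz":0,"wx":0,"wy":0,"wz":0.025},
  {"hand":0,"dx":0,"dy":0,"dz":0,"wx":0,"wy":0,"wz":0.025},
  {"hand":0,"dx":0,"dy":0,"dz":0,"wx":0,"wy":0,"wz":0.025},
  {"hand":0,"dx":0,"dy":0,"dz":0,"wx":0,"wy":0,"wz":0.025},
  {"hand":0,"dx":0,"dy":0,"dz":0,"wx":0,"wy":0,"wz":0.025},
  {"hand":0,"dx":0,"dy":0,"dz":0,"wx":0,"wy":0,"wz":0.025},
  {"hand":0,"dx":0,"dy":0,"dz":0,"wx":0,"wy":0,"wz":0},
])

```text
time: 23.55
ee_pos: [0.5715, -0.0115, 0.1368]
tcp_rot: [0.998, -0.057, 0.001, 0.0]
force: [1.6, -0.0, 0.8]
finger_gap: 0.0125
gripper_force: 70.0
```

Run:
```python
from h import *
go(.5716,-.0108,.1368,-27.4);print(read_state()["moment"])
```

```text
in final axes [-0.002 -0.004  0.   ] wz 0.1737
t 23.55 pos [ 0.5715 -0.0115  0.1368] ang -6.56 tool z [ 0.002 -0.001 -1.   ] j6 1.54 d [-0.    -0.004  0.   ] F [ 1.6 -0.   0.8] gap 0.01253368072520069 gf 69.95561242103577
[-0.10594334 -0.2591068   0.15084074]
```

Emit:
play_rows([
  {"hand":0,"dx":0,"dy":0,"dz":0,"wx":0,"wy":0,"wz":0.025},
  {"hand":0,"dx":0,"dy":0,"dz":0,"wx":0,"wy":0,"wz":0.025},
  {"hand":0,"dx":0,"dy":0,"dz":0,"wx":0,"wy":0,"wz":0.025},
  {"hand":0,"dx":0,"dy":0,"dz":0,"wx":0,"wy":0,"wz":0.025},
  {"hand":0,"dx":0,"dy":0,"dz":0,"wx":0,"wy":0,"wz":0.025},
  {"hand":0,"dx":0,"dy":0,"dz":0,"wx":0,"wy":0,"wz":0.025},
  {"hand":0,"dx":0,"dy":0,"dz":0,"wx":0,"wy":0,"wz":0.024},
  {"hand":0,"dx":0,"dy":0,"dz":0,"wx":0,"wy":0,"wz":0},
  {"hand":0,"dx":0,"dy":0,"dz":0,"wx":0,"wy":0,"wz":0},
  {"hand":0,"dx":0,"dy":0,"dz":0,"wx":0,"wy":0,"wz":0},
])

```text
time: 24.8
ee_pos: [0.5714, -0.0114, 0.1369]
tcp_rot: [0.971, -0.237, 0.001, 0.0]
force: [2.6, -1.3, 1.7]
finger_gap: 0.0126
gripper_force: 70.1
```

Run:
```python
from h import *
go(.5716,-.0108,.1368,-27.4);s=read_state();print(s["moment"])
im=get_image("wrist");cv2.imwrite("pics/w7.png",im["color"][...,::-1]);c=cam(im,s);g=im["color"].max(2)
# stud should lie on the tool-x line: search it, and bar ends
u,v=proj(c,np.array([.5716+.053*np.cos(np.radians(-27.4)),-.0112+.053*np.sin(np.radians(-27.4)),.126]));print(u,v)
np.set_printoptions(linewidth=300)
print(g[150:300:6,260:384:4])
t=get_image("top")["color"];cv2.imwrite("pics/top2.png",t[...,::-1])
# tray handle in top view, still where it was left?
ct=cam(get_image("top"));a=np.radians(-5)
for k in(.07,.10,.13,.145,.155):
    q=proj(ct,np.array([.5725-np.sin(a)*k,-.013+np.cos(a)*k,.042]));print(k,np.round(q,1),t[int(q[1]),int(q[0])])
```

```text
in final axes [-0.    -0.004  0.   ] wz -0.0004
t 24.8 pos [ 0.5714 -0.0114  0.1369] ang -27.45 tool z [ 0.002 -0.    -1.   ] j6 1.9 d [-0.    -0.004  0.   ] F [ 2.6 -1.3  1.7] gap 0.012558280563160804 gf 70.11633038520813
[-0.21932313 -0.42361698  0.16872891]
319.8848824035917 183.16904034376907
[[229 242 163 144 145 142 139 150 235 237 241 240 240 240 241 240 242 242 242 240 240 241 241 239 241 241 238 241 241 241 240]
 [140 148 142 118 217 239 240 240 240 242 240 241 242 241 241 241 241 241 241 241 240 240 241 241 243 241 242 242 242 241 242]
 [146 234 238 241 242 240 241 241 241 241 243 242 244 241 245 245 245 243 241 242 240 240 240 242 240 241 242 240 241 242 241]
 [241 241 240 242 239 251 150 255 108  85  88  93  92  87  86  81  88  90  92  95  94  87 111 255 244 240 241 242 241 240 239]
 [249 242 252 153 166  91  73 243 244 239 237 237 234 241 124  32  23 245 237 237 237 240 245 242 101  91 196 244 240 242 241]
 [157 172  81 186 245 237 235 237 235 237 235 238 120 133  93  91  95  73 237 237 237 239 235 236 237 237 240 236  88 246 241]
 [149 144 187 246 237 234 236 236 236 23
[... 1830 characters left out ...]
0  36  43  24  45  32  45  40  38]
 [ 31  25  19  29  22  22  20  27  33  31  26  25  20  29  26  26  26   6  21  22  21  36  27  17  17  14  20  28  11  18  26]
 [ 23  26  15  19  28  25  25  34  27  11  10  19  28  15  23  30  29   9  26  23  21  15   0  24  17  29  16  22  16  14  19]
 [ 25  26  26  23  23  23  27  22  88  74  80  11  13  24  24  19  22  22  30  27  71  79  78   6   4  14  21  14  15  19  19]
 [ 24  28  18  12   6  23  23  20  78  81  76  15  27  26  26  18  21  24  23  23  43  84  77  73  22  23  23  15  12  25  19]]
0.07 [310.6 205.2] [103  47  31]
0.1 [298.2 203.9] [50 34 20]
0.13 [285.9 202.7] [54 36 21]
0.145 [279.7 202.1] [72 48 26]
0.155 [275.6 201.7] [164 119  61]
```

The stud is straight ahead of the bar: both are at about column 321, within about 1°. The spring moment is 0.17 N m, and the tray handle lies where it should when home. I'm handing in.

```bash
python3 -c "
from rig import *
print(finish_job())"
```

```text
the job is handed in; nothing more can be done
None
```

The job is handed in and no verdict came back: the tray was pushed to the bay's back stop, and the lid is seated and held with its bar pointing at the stud (about 1° off, about 25 s used). I couldn't see the ramekin once it was under the mill.

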